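# Scoop two stray clamp rings out from under a wire rack

### The arm

A 6-joint arm with a two-finger parallel gripper is mounted at the origin on the work surface. World frame = base frame: x ahead of the robot, y to its left, z up, the work surface at z = 0. Lengths are in m, angles in rad, forces in N, time in s.
With the tool pointing down it reaches from about 0.3 to 0.875 m from the base axis. Payload 6.4 kg.
Tool frame: the origin (TCP) lies midway between the tips of the shut fingers; the grasp point (between the pads) lies 19 mm behind it; z points along the fingers, y is the line along which they close (so a half turn about z gives the same grasp; the last joint's range is limited). The gripper opens to 85 mm and grips with 20 to 120 N. Pads are 22 mm wide; open, the fingers measure 114 mm over their backs; the gripper's body (76 mm by 85 mm) begins 54 mm behind the grasp point. The pads swing forward as they close: fully open they stand 13 mm farther back than shut.
Start: joints at [-1.31, 0.181, 1.607, -0, 1.354, -0.206], TCP at [0.259, -0.513, 0.231] pointing down, gripper open.
Joint ranges: [-2.99, 2.99], [-0.89, 2.07], [0.3, 2.58], [-1.14, 4.28], [0, 2.63], [-3.12, 3.12]. Speed limits (rad/s): [2.57, 2.57, 3.01, 3.14, 3.14, 3.14].

### API

Orientations are given as a unit quaternion [w, x, y, z].
In Python, from bench import sensors, vision, ctrl gives the robot as it stands.
- The arm moves only by the tool carry_out, never from a script. Its argument "deltas" is text: rows parted by semicolons, each of 7 numbers parted by spaces: the shift along the tool's x, y, z in mm, then the turn, a rotation vector about the tool's x, y, z in rad, then the closure, from 0 (fully open) to 1 (shut). In form: tx ty tz ax ay az claw; .... A call has 1 to 12 rows; each row is the pose to reach, as a shift and turn from the pose commanded when the call began, along the tool's axes at that moment; what a row does not reach only later rows make up. A row lasts 1/8 s, in which the tool goes at most 62.5 mm and 10.7 degrees, less where a joint would pass 70% of its speed; a pose out of reach is approached as far as the arm can. A call with a gripper value outside its range is refused whole. The fingers move at their own pace and stop on an object; the grip force is fixed at half the most. Time passes only in rows, so rows that repeat a pose let the fingers close. It gives the time, the measured TCP pose, the force, the opening and the grip force at its end, in the units of the state.
- sensors.get_obs(): the state, without advancing time (a new reading comes with each control period).
- vision.camera(name): name is "side" or "top"; returns the picture (420x560x3 uint8, blue, green, red); there is no depth.
- vision.camera_model(name): a dict with "K" (3x3 intrinsics, pixels), "extrinsics" (4x4, takes a point from world to camera coordinates). Camera axes: x right, y down, z forward; pixel columns grow to the right and rows downward; lengths in m; the calibration is good to about 2 mm. A picture is of the moment at which its call begins. camera_model takes no time and is no camera call.
- ctrl.hand_in(): hands the job in; it is judged then, once.
The state is a dict: "time_s": time; "q": joint angles; "dq": joint speeds; "joint_efforts": joint torques, N m; "eef_pos": TCP position; "eef_rot": TCP orientation; "wrist_force": force on the tool from outside, world axes, zero at the start; "torque": the same for the moment, N m; "opening": opening from 0.0 (shut) to 1.0 (fully open); "grasp_force": force on a finger pad.
Only numpy, scipy, OpenCV 4.12 (cv2) and the standard library are available. Lean on these libraries where they do the work, as an engineer would, in place of code of your own. Each camera call takes 0.05 s, during which the arm holds its last target. There are 200 camera calls.

### The job

Two small steel clamp rings have slid under the low wire rack on the microscope bench. Take the long-handled scoop by its grip block, reach its head under the rack and behind the rings without striking the rack, and draw both rings out towards you until they lie on the bench in front of the rack, at least 20 mm clear of its front edge. Move the rings only with the scoop, never with the gripper, and finally lay the scoop down flat on the bench, out from under the rack, and let go of it.

Things in the scene. Friction and masses are not known exactly. Their poses are not given: they have to be found in the camera images.
- scoop_grip (a point): Scoop, loose metal tool, 0.43 kg, flat on the bench left or right (a brush with the same grip lies opposite). Middle of its upright grip block, 40 along x, 20 across y, 60 high, foot on the bench 35 mm below this point; take it across y from above. x: along the handle to the head; z up. Balances within 15 mm of here. Handle bar 12 wide, 24 to 34 above the bench; tail knob 78 mm behind.
- scoop_head (a point): Scoop's head, 190 mm ahead of the grip point: the lower middle of its back blade's inner face, on the bench (35 mm below the grip point). A three-sided aluminium box open towards the grip, no floor or roof: blade 106 wide, 34 high, 4 thick; cheeks 30 high reach 46 mm from the blade towards the grip, 100 mm clear between them. Axes as at the grip.
- ring_a_c (a point): Centre of a steel clamp ring flat on the bench under the rack: outside 28, bore 14, height 12 mm, 43 g; centre 6 mm above the bench. Starts 15 to 70 mm behind the rack's front edge. A black round cap and a square steel block also lie under the rack and are not wanted.
- ring_b_c (a point): Centre of the second steel clamp ring, of the same size, 34 to 43 mm from the first, roughly side by side along the rack's length, so that both fit between the scoop's cheeks at once.
- rack: Fixed low wire rack, 380 long (y), 170 deep (x). Origin on the bench under the middle of its front edge; x runs from front to back, z up. Deck underside 90, top 100 mm above the bench; stock on its back half up to 120. Front open between legs 12 thick at y = 190 and -190 (others at the back corners). The bench below is free but for the cap, and the block 120 mm or more behind the front edge.

How it is judged:
By the outcome, as a careful person would: the job done as asked, in the order asked, and still so for the second after the job is handed in, with the robot touching nothing.
It also fails if it takes over 53 s, if anything falls off the work surface, if the arm or the gripper's body presses on something with over 40 N, if the wrist force passes 120 N, or if a joint passes its speed limit or range.

## Working session

There is one attempt and no reset: what is moved stays moved. The work goes in short steps, Python scripts to look and compute and a tool call to move; the robot and the scene stay as the last step left them, time stands still between calls to the robot, and variables do not carry over. Pictures are saved under pics/ and viewed, at most 10 in all, crops included, and the job is handed in when it is done.

Besides the shell and the picture viewer there is one more tool, called after "Emit:" as name(argument=value, ...), one argument or row to a line, values as JSON. carry_out: Moves the arm, as the interface text tells. Its arguments: {"type":"object","properties":{"deltas":{"type":"string"}},"required":["deltas"]}

```bash
mkdir -p pics; ls; python3 - <<'E'
from bench import sensors, vision, ctrl
import cv2,json,numpy as np
np.set_printoptions(precision=4,suppress=True)
for n in("top","side"):
    cv2.imwrite(f"pics/{n}0.png",vision.camera(n)); m=vision.camera_model(n); print(n,np.array(m["K"]),np.array(m["extrinsics"]))
o=sensors.get_obs(); print(o)
E
```

```text
pics
top [[434.2926   0.     281.2137]
 [  0.     434.2926 208.8867]
 [  0.       0.       1.    ]] [[ 0.014  -0.9994  0.0323 -0.0237]
 [-0.994  -0.0174 -0.1077  0.5854]
 [ 0.1082 -0.0306 -0.9937  0.9899]
 [ 0.      0.      0.      1.    ]]
side [[514.569    0.     278.1243]
 [  0.     514.569  212.1094]
 [  0.       0.       1.    ]] [[-0.9694 -0.2442 -0.0242  0.5698]
 [-0.13    0.5947 -0.7933  0.1267]
 [ 0.2081 -0.7659 -0.6083  1.1415]
 [ 0.      0.      0.      1.    ]]
{'time_s': 0.1, 'q': array([-1.3103,  0.1815,  1.6079, -0.    ,  1.3538, -0.2063]), 'dq': array([ 0.0028, -0.0009, -0.0017,  0.0009, -0.0009, -0.    ]), 'joint_efforts': array([  0.0005, -44.5875, -35.2241,  -0.0003,   0.0041,  -0.    ]), 'eef_pos': array([ 0.2587, -0.513 ,  0.2305]), 'eef_rot': array([-0.0008,  0.9729,  0.2313, -0.    ]), 'wrist_force': array([ 0.069 , -0.6866,  0.2515]), 'torque': array([-0.0066,  0.0392, -0.0283]), 'grasp_force': 0.0, 'opening': 0.9982109436345437}
```

View pics/top0.png

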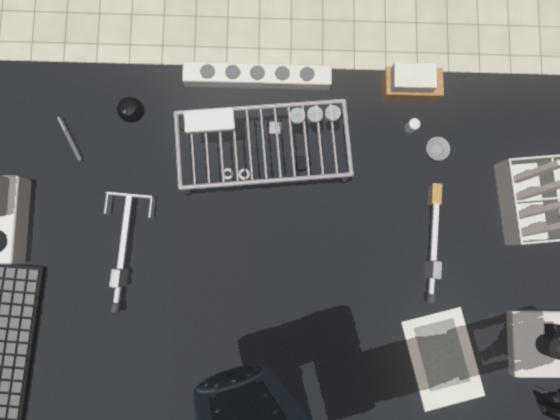

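View pics/side0.png

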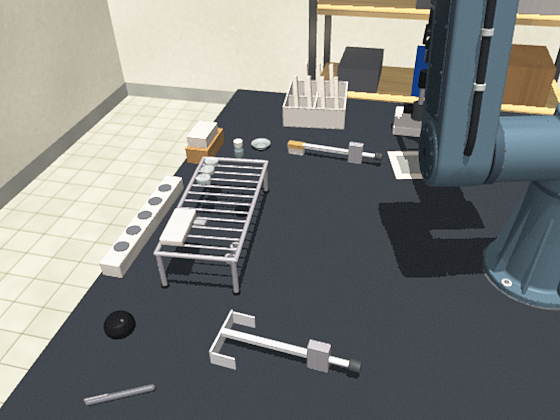

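The top view shows the scoop on the left: head around (129,196), grip (119,278). The rings are under the rack front at (228,174) and (244,174), the cap near (301,162), the block near (274,128), and the brush is on the right. The side view agrees with this. Next I'll measure from an enlarged crop.

```bash
cat > h.py <<'E'
import cv2,numpy as np
from bench import sensors, vision
np.set_printoptions(precision=4,suppress=True)
def ray(n,uv):
    m=vision.camera_model(n);K=np.array(m["K"]);T=np.array(m["extrinsics"]);R,t=T[:3,:3],T[:3,3]
    return -R.T@t, R.T@np.linalg.solve(K,[uv[0],uv[1],1])
def plane(n,uv,z):
    c,d=ray(n,uv); return c+d*(z-c[2])/d[2]
def proj(n,p):
    m=vision.camera_model(n);T=np.array(m["extrinsics"]);q=np.array(m["K"])@(T[:3,:3]@p+T[:3,3]);return q[:2]/q[2]
E
python3 - <<'E'
from h import *
im=cv2.imread("pics/top0.png")
cv2.imwrite("pics/crop.png",cv2.resize(im[90:320,90:360],None,fx=2.6,fy=2.6,interpolation=cv2.INTER_CUBIC))
g=cv2.cvtColor(im,cv2.COLOR_BGR2GRAY)
hsv=cv2.cvtColor(im,cv2.COLOR_BGR2HSV)
m=np.zeros_like(g);m[185:315,98:165]=(g[185:315,98:165]>100)*255
for r in list(range(188,222,2))+list(range(222,314,4)):
    c=np.flatnonzero(m[r]); 
    if len(c): print(r,c.min(),c.max(),len(c),g[r,c].astype(int).max(),end=' | ')
E
```

```text
192 105 124 20 200 | 194 105 145 41 212 | 196 105 152 37 228 | 198 105 152 22 228 | 200 105 152 15 228 | 202 104 152 16 228 | 204 104 152 16 228 | 206 104 152 15 228 | 208 104 151 15 228 | 210 103 151 16 228 | 212 103 151 16 228 | 214 105 151 12 227 | 216 123 150 10 228 | 218 122 129 8 228 | 220 122 129 8 228 | 222 122 128 7 228 | 226 121 128 8 228 | 230 121 127 7 227 | 234 120 127 8 228 | 238 120 126 7 227 | 242 119 126 8 228 | 246 119 125 7 227 | 250 118 125 8 228 | 254 118 124 7 227 | 258 117 124 8 228 | 262 117 123 7 227 | 266 116 123 8 227 | 270 111 120 10 205 | 274 110 119 10 221 | 278 110 119 10 222 | 282 109 118 10 220 | 286 109 118 10 220 | 290 114 120 7 220 | 294 114 119 6 225 | 298 113 119 7 221 | 302 113 118 6 185 | 306 112 115 4 112 | 310 112 115 4 117 |
```

View pics/crop.png

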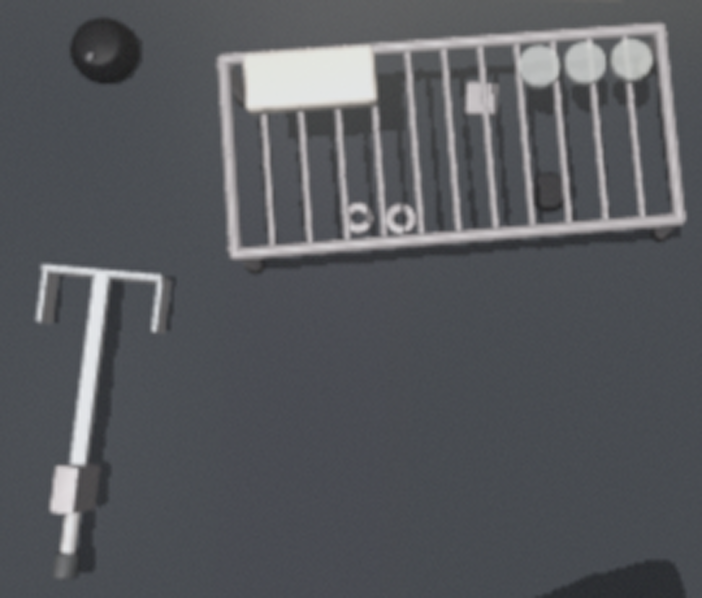

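The crop shows the scoop's grip top face at about (114.6,278) in full-image pixels, and the handle running up to the blade between (105,193) and (152,196). The rings are at (227.7,173.5) and (243.8,174.2). The rack's front bar runs from (180,187) to (352,174).

```bash
python3 - <<'E'
from h import *
im=cv2.imread("pics/top0.png");g=cv2.cvtColor(im,cv2.COLOR_BGR2GRAY)
P=lambda u,v,z:plane("top",(u,v),z)
print("cam",ray("top",(0,0))[0],ray("side",(0,0))[0])
print("griptop .06/.065",P(114.6,278.5,.06),P(114.6,278.5,.065))
h=[];
for r in range(222,267,2):
    c=np.arange(108,140)[g[r,108:140]>170]; h.append(P(c.mean(),r,.034)[:2])
h=np.array(h);vx,vy,x0,y0=cv2.fitLine(h.astype(np.float32),cv2.DIST_L2,0,.01,.01).ravel()
s=np.sign(vx);print("handle yaw",np.arctan2(s*vy,s*vx),x0,y0,h[0],h[-1])
for u,v in((105.3,193.3),(152.3,196.5)):print("blade corner",P(u,v,.034))
# rack front bar: brightest row per column
pts=[]
for c in range(185,345,4):
    v0=int(187.5-(c-180)*13.3/172); seg=g[v0-6:v0+7,c].astype(float); w=np.clip(seg-110,0,None)
    pts.append(P(c,(w*np.arange(v0-6,v0+7)).sum()/w.sum(),.095))
pts=np.array(pts);a=np.polyfit(pts[:,1],pts[:,0],1);print("front bar x=a*y+b",a,np.ptp(pts[:,0]-np.polyval(a,pts[:,1])))
L=P(180.5,187.5,.1);R=P(352.5,174,.1);print("corners",L,R,np.linalg.norm(L-R))
for u,v in((174.8,112),(346,100.5)):print("back",P(u,v,.1))
for (u,v) in((227.7,173.5),(243.8,174.2)):
    print("ring",P(u,v,.012))
print("cap",P(301,163,.01))
E
```

```text
cam [0.4751 0.0168 1.0474] [0.3313 0.9381 0.8087]
griptop .06/.065 [0.4205 0.3545 0.06  ] [0.4208 0.3528 0.065 ]
handle yaw -0.07461482 0.49786478 0.35016814 [0.5486 0.3467] [0.4475 0.3539]
blade corner [0.6147 0.3956 0.034 ]
blade corner [0.6092 0.2869 0.034 ]
front bar x=a*y+b [-0.0983  0.6453] 0.006029041632444554
corners [0.6215 0.209  0.1   ] [ 0.6592 -0.1701  0.1   ] 0.3809344262998884
back [0.7915 0.2283 0.1   ]
back [ 0.828  -0.1559  0.1   ]
ring [0.6714 0.1152 0.012 ]
ring [0.6704 0.0764 0.012 ]
cap [ 0.7013 -0.0618  0.01  ]
```

```bash
cat >> h.py <<'E'
def rows(x,y,z,yaw):
    """deltas (mm, rad) in the tool axes from the present pose to a tool-down pose with tool x at yaw"""
    from scipy.spatial.transform import Rotation as Ro
    o=sensors.get_obs();R=Ro.from_quat(o["eef_rot"],scalar_first=True)
    T=Ro.from_euler("z",yaw)*Ro.from_euler("x",np.pi)
    print(np.round(R.inv().apply(np.array([x,y,z])-o["eef_pos"])*1000,1),(R.inv()*T).as_rotvec().round(3))
E
python3 - <<'E'
from h import *
im=cv2.imread("pics/side0.png")
print([proj("side",np.array([.4205,.3545,z])) for z in(.06,.065)],proj("side",np.array([.612,.3413,.034])),proj("side",np.array([.671,.0958,.012])))
cv2.imwrite("pics/crops.png",cv2.resize(im[225:395,190:390],None,fx=3.5,fy=3.5,interpolation=cv2.INTER_CUBIC))
rows(.45,-.1,.25,.2);rows(.421,.355,.16,-.07)
E
```

```text
[array([319.5597, 343.5253]), array([319.6292, 341.7372])] [222.     328.4444] [233.3968 249.3437]
[ 356.7 -282.7  -19. ] [-0.002 -0.     0.267]
[ 535.6 -702.    71.7] [-0.002  0.     0.537]
```

View pics/crops.png

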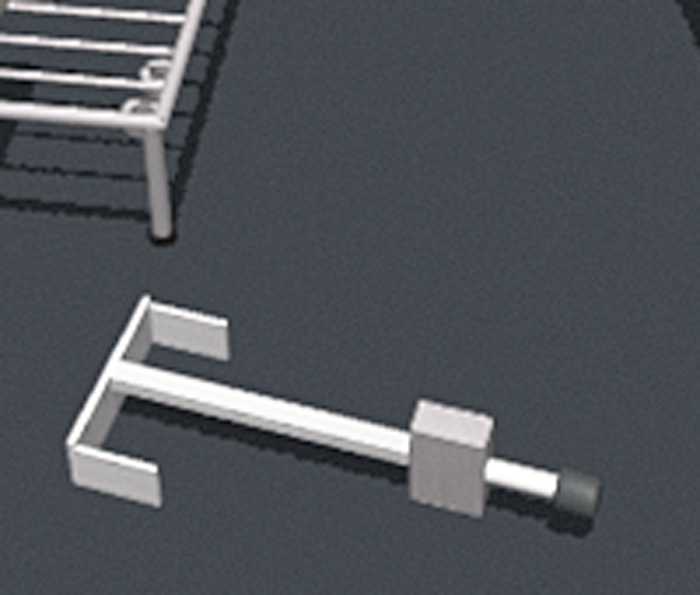

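The side crop puts the grip's top face at about (319.7,345). The prediction was (319.6,343.5), so the two views agree to about 2 mm. I'll move above the grip.

Emit:
carry_out(
  deltas="45 -35 -19 0 0 0.03 0;90 -71 -19 0 0 0.07 0;135 -106 -19 0 0 0.1 0;180 -141 -19 0 0 0.13 0;225 -177 -19 0 0 0.17 0;270 -212 -19 0 0 0.2 0;315 -247 -19 0 0 0.23 0;357 -283 -19 0 0 0.27 0;380 -335 -10 0 0 0.3 0;400 -385 0 0 0 0.34 0;420 -440 10 0 0 0.38 0;440 -490 20 0 0 0.42 0",
)

```text
time_s: 1.6
eef_pos: [0.4304, 0.124, 0.2109]
eef_rot: [-0.0, 1.0, 0.023, -0.0]
wrist_force: [1.6, -0.7, 0.1]
opening: 0.997
grasp_force: 0.0
```

```bash
python3 -c "
from h import *
o=sensors.get_obs();print(o['time_s'],o['eef_pos'],o['q']);rows(.421,.355,.13,-.07)"
```

```text
1.6 [0.4304 0.124  0.2109] [ 0.0143 -0.0931  1.9346  0.0001  1.3002  1.5394]
[   1.1 -231.2   80.9] [-0.     0.     0.116]
```

Emit:
carry_out(
  deltas="1 -50 20 0 0 0.03 0;1 -105 40 0 0 0.06 0;1 -160 60 0 0 0.09 0;1 -210 81 0 0 0.116 0;1 -231 81 0 0 0.116 0;1 -231 81 0 0 0.116 0;1 -231 81 0 0 0.116 0",
)

```text
time_s: 2.48
eef_pos: [0.4219, 0.352, 0.1309]
eef_rot: [0.0, 0.999, -0.035, 0.0]
wrist_force: [-0.5, 0.6, 0.1]
opening: 0.999
grasp_force: 0.0
```

```bash
python3 -c "
from h import *
o=sensors.get_obs();print(o['time_s'],o['eef_pos'],o['q']);rows(.421,.355,.021,-.07)
cv2.imwrite('pics/s1.png',cv2.resize(vision.camera('side')[180:400,180:480],None,fx=2.5,fy=2.5))"
```

```text
2.475 [0.4219 0.352  0.1309] [ 0.4795  0.2368  1.758  -0.0006  1.1462  2.1202]
[ -1.2  -3.  109.9] [ 0.    -0.001  0.   ]
```

View pics/s1.png

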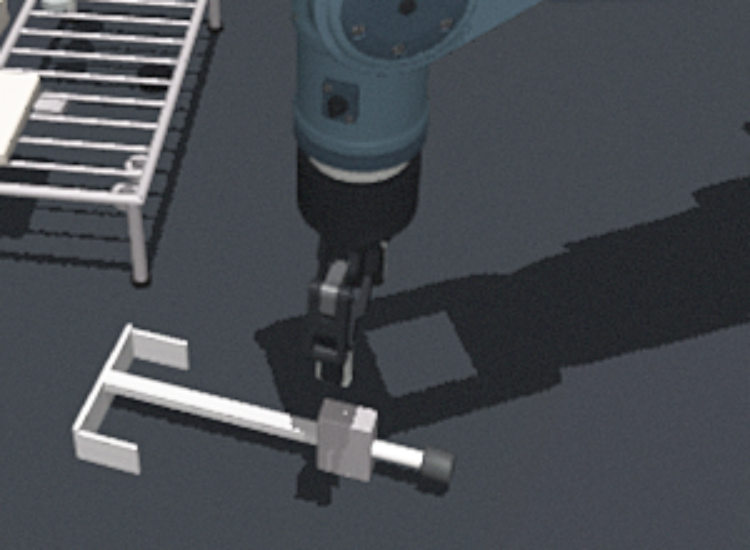

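The open fingers hang over the grip block at (345,440) in the crop, in line with it. I'll descend and close.

Emit:
carry_out(
  deltas="-1 -3 25 0 0 0 0;-1 -3 50 0 0 0 0;-1 -3 75 0 0 0 0;-1 -3 95 0 0 0 0;-1 -3 110 0 0 0 0;-1 -3 110 0 0 0 0;-1 -3 110 0 0 0 0.5;-1 -3 110 0 0 0 1;-1 -3 110 0 0 0 1;-1 -3 110 0 0 0 1;-1 -3 110 0 0 0 1;-1 -3 110 0 0 0 1",
)

```text
time_s: 4.03
eef_pos: [0.421, 0.3563, 0.0209]
eef_rot: [-0.0, 0.999, -0.035, 0.0]
wrist_force: [-0.9, -0.2, 4.8]
opening: 0.229
grasp_force: 58.8
```

Emit:
carry_out(
  deltas="0 0 0 0 0 0 1;0 0 0 0 0 0 1;0 0 0 0 0 0 1",
)

```text
time_s: 4.4
eef_pos: [0.421, 0.3563, 0.0209]
eef_rot: [-0.0, 0.999, -0.035, 0.0]
wrist_force: [-1.6, -0.6, 5.9]
opening: 0.22
grasp_force: 58.8
```

```bash
python3 -c "
from h import *
o=sensors.get_obs();print(o['time_s'],o['eef_pos'],o['eef_rot'],o['opening'],o['grasp_force'],o['wrist_force'],o['torque'])"
```

```text
4.4 [0.421  0.3563 0.0209] [-0.0003  0.9994 -0.0346  0.0004] 0.22033046131281667 58.838412165641785 [-1.5507 -0.6031  5.9083] [-0.0293  0.3164  0.055 ]
```

```bash
python3 -c "
from h import *
rows(.421,.356,.056,-.07);rows(.37,.34,.056,-.07);rows(.37,.066,.056,.1)"
```

```text
[  0.1   0.3 -35.1] [-0.001 -0.001  0.001]
[-49.7  19.7 -35.2] [-0.001 -0.001  0.001]
[-30.8 293.1 -35.3] [-0.001 -0.001 -0.169]
```

Emit:
carry_out(
  deltas="0 0 -10 0 0 0 1;0 0 -20 0 0 0 1;0 0 -30 0 0 0 1;0 0 -35 0 0 0 1;-15 5 -35 0 0 0 1;-35 12 -35 0 0 0 1;-50 20 -35 0 0 0 1;-50 35 -35 0 0 0 1;-50 55 -35 0 0 0 1;-50 80 -35 0 0 0 1;-50 95 -35 0 0 0 1;-50 100 -35 0 0 0 1",
)

```text
time_s: 5.9
eef_pos: [0.3641, 0.2585, 0.0554]
eef_rot: [-0.0, 0.999, -0.036, 0.0]
wrist_force: [-0.3, 0.8, -4.6]
opening: 0.226
grasp_force: 59.1
```

```bash
python3 -c "
from h import *
o=sensors.get_obs();print(o['time_s'],o['eef_pos'],o['wrist_force'],o['torque'],o['opening']);rows(.37,.066,.056,.1)"
```

```text
5.9 [0.3641 0.2585 0.0554] [-0.2812  0.7993 -4.6004] [ 0.0137  0.0917 -0.0175] 0.2258949713603928
[ 19.6 191.6  -0.6] [-0.    -0.    -0.171]
```

Lifted and balanced, with the torque small. I'll swing over in front of the rack.

Emit:
carry_out(
  deltas="0 20 0 0 0 -0.02 1;1 45 0 0 0 -0.04 1;3 75 0 0 0 -0.07 1;6 105 0 0 0 -0.1 1;10 135 0 0 0 -0.13 1;14 160 0 0 0 -0.15 1;18 180 0 0 0 -0.17 1;20 192 0 0 0 -0.17 1;20 192 0 0 0 -0.17 1;20 192 0 0 0 -0.17 1",
)

```text
time_s: 7.15
eef_pos: [0.3704, 0.0672, 0.0552]
eef_rot: [-0.0, 0.999, 0.05, -0.0]
wrist_force: [0.7, 0.6, -3.9]
opening: 0.228
grasp_force: 59.6
```

```bash
python3 -c "
from h import *
o=sensors.get_obs();print(o['time_s'],o['eef_pos'],o['eef_rot'],o['wrist_force'],o['torque'],o['opening'])
rows(.4093,.0698,.054,.1);rows(.5157,.0804,.054,.1)
a=vision.camera('top');b=vision.camera('side');cv2.imwrite('pics/t2r.png',a);cv2.imwrite('pics/s2r.png',b)
f=lambda i:cv2.resize(i,None,fx=2,fy=2,interpolation=cv2.INTER_CUBIC)
cv2.imwrite('pics/v2.png',np.vstack([f(a[90:240,150:400]),f(b[140:290,130:380])]))"
```

```text
7.15 [0.3704 0.0672 0.0552] [-0.0002  0.9987  0.0503 -0.0001] [ 0.7124  0.6253 -3.8995] [-0.0282  0.1024  0.0232] 0.22811006227973554
[39.   1.3  1.2] [-0.     0.     0.001]
[145.9   1.5   1.2] [-0.     0.     0.001]
```

View pics/v2.png

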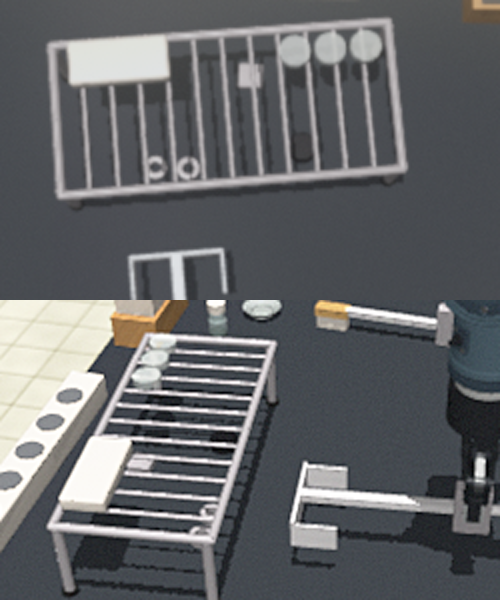

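In the combined view (top view above, side view below), the blade is square to the rack and clear in front of it. Its corners are at (130,255) and (225,249) in the top part, and (304,464) and (292,540) in the side part. I'll check the blade's height and centre by triangulation.

```bash
python3 -c "
from h import *
def tri(a,b):
    (c1,d1),(c2,d2)=ray('top',a),ray('side',b)
    s=np.linalg.lstsq(np.c_[d1,-d2],c2-c1,rcond=None)[0];p,q=c1+d1*s[0],c2+d2*s[1];return (p+q)/2,np.linalg.norm(p-q)
L=tri((215,217.2),(276,260));R=tri((262.3,214.5),(282,222));print(L,R,(L[0]+R[0])/2)
print((plane('top',(215,217.2),.068)+plane('top',(262.3,214.5),.068))/2, plane('top',(238.2,181.5),.1))
for u,v in((155+300,168),(188+300,168)):print(plane('top',(150+(u-300)/2,90+v/2),.012))"
```

```text
(array([0.5598, 0.1385, 0.0399]), np.float64(0.005969231806125069)) (array([0.5693, 0.0294, 0.0593]), np.float64(0.0005215544676916254)) [0.5645 0.084  0.0496]
[0.5642 0.0825 0.068 ] [0.6373 0.0833 0.1   ]
[0.6701 0.1156 0.012 ]
[0.6709 0.076  0.012 ]
```

Emit:
carry_out(
  deltas="15 -2 0 0 0 0 1;35 -2 0 0 0 0 1;55 -2 0 0 0 0 1;75 -2 0 0 0 0 1;95 -2 0 0 0 0 1;115 -2 0 0 0 0 1;132 -2 0 0 0 0 1;143 -2 0 0 0 0 1;143 -2 0 0 0 0 1;143 -2 0 0 0 0 1",
)

```text
time_s: 8.5
eef_pos: [0.5118, 0.0833, 0.0549]
eef_rot: [-0.0, 0.999, 0.05, -0.001]
wrist_force: [1.1, -0.1, -4.3]
opening: 0.228
grasp_force: 59.5
```

```bash
python3 -c "
from h import *
o=sensors.get_obs();print(o['time_s'],o['eef_pos'],o['eef_rot'],o['wrist_force'],o['torque'],o['opening'])
a=vision.camera('top');b=vision.camera('side')
f=lambda i:cv2.resize(i,None,fx=3,fy=3,interpolation=cv2.INTER_CUBIC)
cv2.imwrite('pics/v3.png',np.vstack([f(a[120:220,180:320]),f(b[190:290,190:330])]))"
```

```text
8.5 [0.5118 0.0833 0.0549] [-0.0001  0.9987  0.0505 -0.0006] [ 1.116  -0.1108 -4.2882] [-0.0232  0.0599  0.0121] 0.2283279670218991
```

View pics/v3.png

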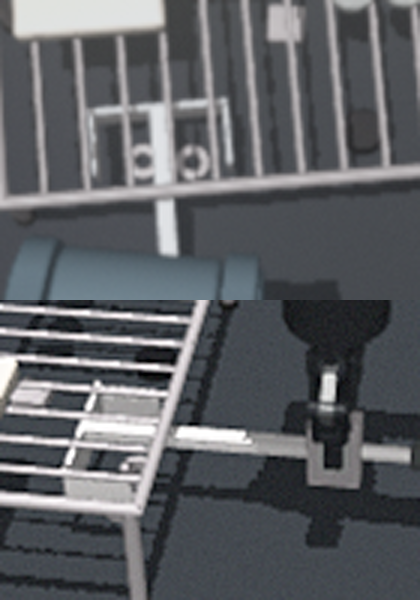

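The rings sit between the cheeks at (143,162) and (193,162), with the blade (row 108) well behind them and no contact. I'll lower it.

Emit:
carry_out(
  deltas="0 0 8 0 0 0 1;0 0 16 0 0 0 1;0 0 24 0 0 0 1;0 0 29 0 0 0 1;0 0 32 0 0 0 1;0 0 32 0 0 0 1",
)

```text
time_s: 9.35
eef_pos: [0.5125, 0.0831, 0.0231]
eef_rot: [-0.0, 0.999, 0.05, -0.0]
wrist_force: [-0.1, -0.2, -5.2]
opening: 0.23
grasp_force: 59.5
```

```bash
python3 -c "
from h import *
o=sensors.get_obs();print(o['time_s'],o['eef_pos'],o['wrist_force'],o['torque'],o['opening'])
a=vision.camera('top');b=vision.camera('side')
f=lambda i:cv2.resize(i,None,fx=3,fy=3,interpolation=cv2.INTER_CUBIC)
cv2.imwrite('pics/v4.png',np.vstack([f(a[120:220,180:320]),f(b[190:290,190:330])]))"
```

```text
9.35 [0.5125 0.0831 0.0231] [-0.1321 -0.2479 -5.1751] [ 0.0074  0.0792 -0.0281] 0.230441402916812
```

View pics/v4.png

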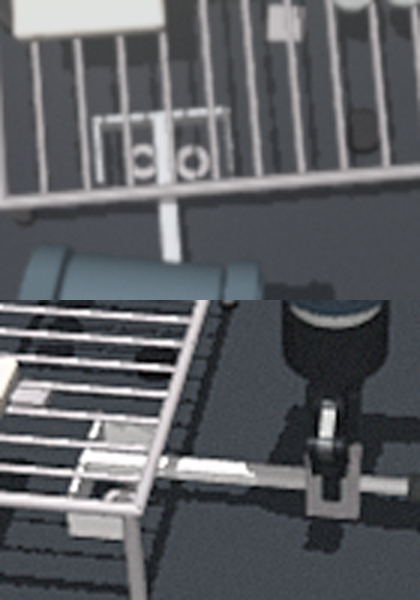

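The blade is down behind both rings and the scoop hovers about 2 mm above the bench. I'll draw it slowly.

Emit:
carry_out(
  deltas="-3 0 1 0 0 0 1;-9 0 1 0 0 0 1;-17 0 1 0 0 0 1;-26 0 1 0 0 0 1;-36 0 1 0 0 0 1;-46 0 1 0 0 0 1;-56 0 1 0 0 0 1;-66 0 1 0 0 0 1;-76 0 1 0 0 0 1;-86 0 1 0 0 0 1;-95 0 1 0 0 0 1;-103 0 1 0 0 0 1",
)

```text
time_s: 10.95
eef_pos: [0.4096, 0.0727, 0.0223]
eef_rot: [0.0, 0.999, 0.05, 0.0]
wrist_force: [0.1, -0.7, -3.5]
opening: 0.227
grasp_force: 59.6
```

Emit:
carry_out(
  deltas="-7 0 0 0 0 0 1;-14 0 0 0 0 0 1;-19 0 0 0 0 0 1;-22 0 0 0 0 0 1;-24 0 0 0 0 0 1;-24 0 0 0 0 0 1",
)

```text
time_s: 11.7
eef_pos: [0.3861, 0.0703, 0.0223]
eef_rot: [-0.0, 0.999, 0.05, -0.0]
wrist_force: [0.9, -0.0, -4.2]
opening: 0.227
grasp_force: 59.6
```

```bash
python3 -c "
from h import *
o=sensors.get_obs();print(o['time_s'],o['eef_pos'],o['wrist_force'],o['torque'],o['opening'])
a=vision.camera('top');b=vision.camera('side')
f=lambda i:cv2.resize(i,None,fx=3,fy=3,interpolation=cv2.INTER_CUBIC)
cv2.imwrite('pics/v5.png',np.vstack([f(a[150:250,180:320]),f(b[190:290,200:340])]))"
```

```text
11.7 [0.3861 0.0703 0.0223] [ 0.8848 -0.0279 -4.1587] [0.0012 0.0574 0.0529] 0.2273162206209799
```

View pics/v5.png

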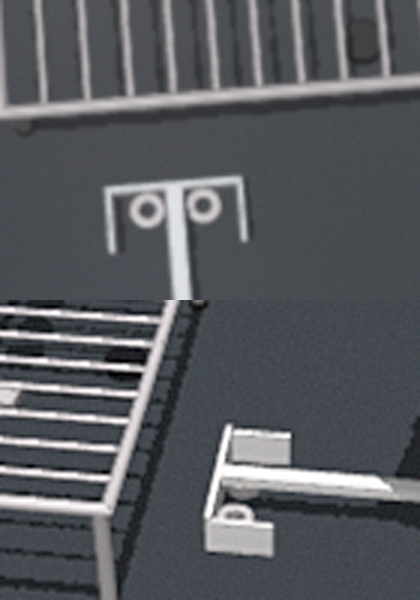

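Both rings are out, at (147,210) and (203,205) in the top part, inside the head and about 60 mm clear of the rack. I'll set the scoop down and let go.

Emit:
carry_out(
  deltas="0 0 0.7 0 0 0 1;0 0 1.4 0 0 0 1;0 0 1.4 0 0 0 1;0 0 1.4 0 0 0 0.7;0 0 1.4 0 0 0 0.4;0 0 1.4 0 0 0 0;0 0 1.4 0 0 0 0;0 0 1.4 0 0 0 0;0 0 1.4 0 0 0 0;0 0 1.4 0 0 0 0",
)

```text
time_s: 13.05
eef_pos: [0.3862, 0.0704, 0.0209]
eef_rot: [-0.0, 0.999, 0.05, 0.0]
wrist_force: [0.1, 0.3, 0.4]
opening: 0.998
grasp_force: 0.0
```

Emit:
carry_out(
  deltas="0 0 -15 0 0 0 0;0 0 -35 0 0 0 0;0 0 -65 0 0 0 0;0 0 -100 0 0 0 0;0 0 -140 0 0 0 0;0 0 -170 0 0 0 0;0 0 -180 0 0 0 0;0 0 -180 0 0 0 0;0 0 -180 0 0 0 0",
)

```text
time_s: 14.18
eef_pos: [0.3853, 0.0704, 0.1994]
eef_rot: [-0.0, 0.999, 0.05, -0.001]
wrist_force: [-0.7, 0.1, 1.0]
opening: 1.0
grasp_force: 0.0
```

```bash
python3 -c "
from h import *
o=sensors.get_obs();print(o['time_s'],o['eef_pos'],o['wrist_force'],o['opening'])
a=vision.camera('top');b=vision.camera('side')
f=lambda i:cv2.resize(i,None,fx=2,fy=2,interpolation=cv2.INTER_CUBIC)
cv2.imwrite('pics/v6.png',np.vstack([f(a[160:300,180:430]),f(b[180:320,180:430])]))"
```

```text
14.175 [0.3853 0.0704 0.1994] [-0.692   0.1226  0.9563] 1.0003569689367378
```

View pics/v6.png

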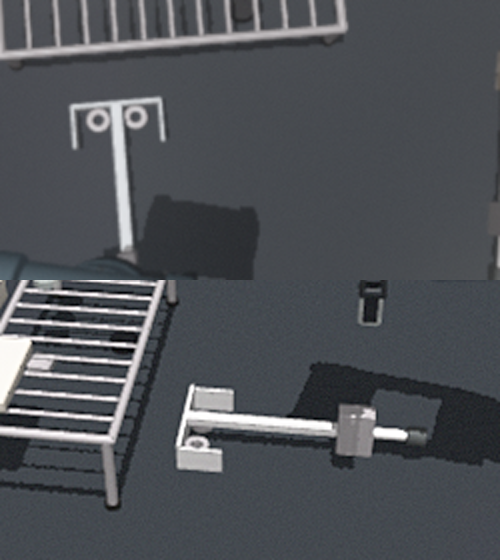

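The scoop lies flat and released (grip at (355,430) in the side part). Both rings, at (97,120) and (136,117) in the top part, are in front of the rack, and the gripper is clear.

```bash
python3 -c "
from bench import ctrl
print(ctrl.hand_in())"
```

```text
the job is handed in; nothing more can be done
None
```

Both rings lie on the bench about 60 mm in front of the rack, moved only with the scoop. The scoop is flat on the bench, out from under the rack and released, and I handed the job in at about 14 s.

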